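# Unclip the sloping bobbin crate and fetch the bobbin

## Robot

A 6-joint arm with a two-finger parallel gripper is mounted at the origin on a cart in front of the work surface, level with it; the furniture and walls round the work are solid. World frame = base frame: x ahead of the robot, y to its left, z up, the work surface at z = 0. Lengths are in m, angles in degrees, forces in N, time in s.
With the tool pointing down it reaches from about 0.325 to 0.85 m from the base axis. Payload 15.5 kg.
Tool frame: the origin (TCP) lies midway between the tips of the shut fingers; the grasp point (between the pads) lies arm.pinch_z behind it (arm.pinch_z is the distance from the TCP to the grasp point, in m); z points along the fingers, y is the direction in which the jaws open and shut (so a half turn about z gives the same grasp; the last joint's range is limited). The gripper opens to 91 mm and grips with 3 to 60 N. Pads are 32 mm wide; open, the fingers measure 118 mm over their backs; the gripper's body (76 mm by 178 mm) begins 60 mm behind the grasp point.
Start: joints at [61.736, 28.281, 77.091, -0, 74.628, -5.472], TCP at [0.242, 0.576, 0.214] pointing down, gripper open.
Joint ranges: [-166.48, 166.48], [-47.26, 123.95], [12.59, 153.08], [-70.14, 250.14], [6.76, 159.57], [-176.63, 176.63]. Speed limits (degrees/s): [108.29, 108.29, 147.25, 172.46, 172.46, 172.46].

## Interface

Orientations are given as a 3x3 rotation matrix whose columns are the frame's x, y, z axes.
In Python, from rig import arm gives the robot as it stands. Calls block until the motion is done:
- arm.move_to(position, orientation): joint-space move of the TCP to a pose.
- arm.move_l(position, orientation=None, feed=0.15): straight line of the TCP; orientation=None keeps the orientation; feed is the mean speed in m/s.
- arm.move_joints(angles): joint-space move.
- arm.grip(opening): finger opening in m; the grip force is fixed at half the most; returns when the fingers have stopped.
- arm.sleep(seconds).
- arm.solve_ik(position, orientation): joint angles nearest the present ones, or None.
- arm.snapshot(name): name is "scene" or "top" or "wrist"; returns the picture (400x640x3 uint8, red, green, blue); there is no depth.
- arm.get_calibration(name): a dict with "intrinsics" (3x3 intrinsics, pixels), "cam_to_world" (4x4, takes a point from camera to world coordinates). Camera axes: x right, y down, z forward; pixel columns grow to the right and rows downward; lengths in m; the calibration is good to about 2 mm. A picture is of the moment at which its call begins: read the wrist's pose just before it. get_calibration takes no time and is no camera call; for the wrist camera it gives the pose at the moment of the call.
A pose or a line that the arm cannot do raises arm.Unreachable and nothing moves.
- arm.sign_off(): hands the job in, once; it reports no verdict.
Readings, each from a call of its own:
- arm.current_t(): time.
- arm.current_joint_positions(): joint angles.
- arm.current_dq(): joint speeds.
- arm.current_tau(): joint torques, N m.
- arm.current_ee_pos(): TCP position.
- arm.current_tool_rot(): TCP orientation.
- arm.current_force(): force on the tool from outside, world axes, zero at the start.
- arm.current_torque(): the same for the moment, N m.
- arm.current_width(): finger opening in m.
Only numpy, scipy, OpenCV 4.12 (cv2) and the standard library are available. Lean on these libraries where they do the work, as an engineer would, in place of code of your own. Each camera call takes 0.05 s, during which the arm holds its last target.

## Task

Flip both sprung clips off the lid of the small crate on the sloping stand, and only then lift the lid off and lay it flat on the bench, handle up. Then take the empty bobbin out of the crate and stand it upright on the floor of the coil tray, without dropping the lid or the bobbin and without shifting or tipping the oil bottle, the tape roll or the eraser.

Things in the scene. Friction and masses are not known exactly. Their poses are not given: they have to be found in the camera images.
- stand: Fixed sloping steel stand with an open-topped grey crate on it. Origin: bench level under its middle; x away from the low front edge, y left, z up. Base 155 (x) x 158 (y) mm. The crate is pitched 0.45 rad: its normal (out of the mouth) is (-0.435, 0, 0.900), its upslope direction (0.900, 0, 0.435) in this frame. Crate underside centre: (0, 0, 44) mm.
- crate_mouth (a point): Centre of the crate's rim, 72 mm up the crate normal from its underside. Crate outside 120 (upslope) x 150 (y) x 72 mm, walls and floor 4 thick. Site axes: the stand's.
- crate_floor (a point): Centre of the crate's inner floor, 68 mm below the mouth along the crate normal.
- light_bar (a point): Centre of the fixed light bar that hangs level above the crate, 42 (x) x 184 (y) x 18 mm, at stand (13, 0, 348) mm, on two 10 mm posts at stand x = 69, y = +-55. A tool pointing straight down over clips, lid handle or bobbin would run into it: come in along the crate normal.
- clip_left (a joint): Angle (rad) of the sprung wire clip on the crate's left (stand +y) edge: 0 shut, hooked 13 mm in over the lid; 1.75 fully open, swung outward and down. Over-centre spring: resists with about 0.1 N m when shut (4 N on the tab), less and less up to 0.65 rad, then snaps open by itself. Counts as open from 1.2.
- clip_right (a joint): The same for the clip on the right (stand -y) edge.
- clip_left_tab (a point): Top of the left clip's pressing tab: steel plate 26 (upslope) x 36 (outward) x 3 mm, square to the crate normal when shut, sticking outward (+y). Point: 26 mm outward of and 22 mm above the hinge axis, which runs upslope; the tab ends 12 mm farther out. Press it some 20 mm down along the crate normal, drifting outward 10 mm or so, and the clip flips. Moves with the clip.
- clip_right_tab (a point): The same point on the right clip (mirror image, on the stand's -y side, outward is -y).
- lid: Loose grey plate lid 126 (x) x 156 (y) x 5 mm, 0.14 kg. Under it an 8 mm deep locating rim, 107 x 137, sits in the crate's mouth with 2.5 mm play. Origin: centre of the rim's lower edge, on which it stands when laid down (z = 0 then); plate top 13 mm above. z out of the handle side, y along the handle. On the crate its axes are upslope, y, crate normal.
- lid_handle (a point): Middle of the lid's black handle bar: 13 thick (lid x), 74 long (lid y), 14 high, centre 39 mm above the lid's origin and 26 mm above its top face; open underneath between two end posts.
- bobbin: Empty plain off-white bobbin, 34 mm diameter flanges (a gripper meets it as a plain 34 mm cylinder), 55 tall, 0.04 kg. Origin: centre of its underside, z along its axis. It starts in the crate under the lid, standing on the sloping floor against the crate's low front wall, up to 20 mm left or right of the middle.
- tray: Fixed shallow dark tray 130 (x) x 200 (y) x 22 mm on the bench, walls and floor 2 thick. Origin: centre of its underside. Two full coils (29 mm flanges, 16 high) are fixed in its -y half, near (-25, -65) and (25, -40) mm; its +y half is empty.
- clear_bench (a point): Point on the bench top (z = 0), about the middle of the clear strip between stand, tray and the bench's front edge; room here for the lid. World axes. The edge runs straight 0.08 m from this point, through about world (0.38, 0), (0.35, 0.05), (0.50, -0.20) m. A tall winder stands just left of the tray and another right of the stand.
- oil_bottle: Bystander: oil bottle with a spout, 38 diameter, 94 tall, standing. Origin: centre of its underside.
- tape_roll: Bystander: roll of tape, 53 diameter, 19 high, lying flat. Origin: centre of its underside.
- rubber_eraser: Bystander: eraser 19 (x) x 43 (y) x 13 mm. Origin: centre of its underside.

How it is judged:
By the outcome, as a careful person would: the job done as asked, in the order asked, and still so for the second after the job is handed in, with the robot touching nothing.
It also fails if it takes over 61 s, if anything falls off the work surface, if the arm or the gripper's body presses on something with over 40 N, if the wrist force passes 120 N, or if a joint passes its speed limit or range.

## Working session

There is one attempt and no reset: what is moved stays moved. The work goes in short steps, each a Python script; the robot and the scene stay as the last script left them, time stands still between calls to the robot, and variables do not carry over. Pictures are saved under pics/ and viewed, and the job is handed in when it is done.

```bash
ls; mkdir -p pics; python3 - <<'E'
from rig import arm
import cv2
for n in ("scene","top","wrist"):
    c=arm.get_calibration(n); im=arm.snapshot(n)
    cv2.imwrite(f"pics/{n}0.png",im[:,:,::-1]); print(n,c["intrinsics"].round(1).tolist(),c["cam_to_world"].round(3).tolist())
print(arm.current_t(),arm.pinch_z,arm.current_tool_rot(),arm.current_width())
E
```

```text
pics
scene [[510.2, 0.0, 319.1], [0.0, 510.2, 191.1], [0.0, 0.0, 1.0]] [[0.572, -0.623, 0.534, -0.051], [-0.821, -0.435, 0.371, -0.312], [0.001, -0.65, -0.76, 1.015], [0.0, 0.0, 0.0, 1.0]]
top [[410.5, 0.0, 318.7], [0.0, 410.5, 188.7], [0.0, 0.0, 1.0]] [[0.019, -0.991, 0.135, 0.361], [-1.0, -0.019, 0.001, 0.059], [0.001, -0.135, -0.991, 1.212], [0.0, 0.0, 0.0, 1.0]]
wrist [[303.0, 0.0, 318.6], [0.0, 303.0, 198.4], [0.0, 0.0, 1.0]] [[0.387, 0.891, 0.235, 0.176], [0.922, -0.374, -0.1, 0.604], [-0.001, 0.256, -0.967, 0.385], [0.0, 0.0, 0.0, 1.0]]
0.15 0.0188 [[-9.21898922e-01  3.87430191e-01 -4.73904556e-04]
 [ 3.87430461e-01  9.21898582e-01 -8.01404816e-04]
 [ 1.26403517e-04 -9.22419296e-04 -9.99999567e-01]] 0.09146799695344342
```

View pics/scene0.png

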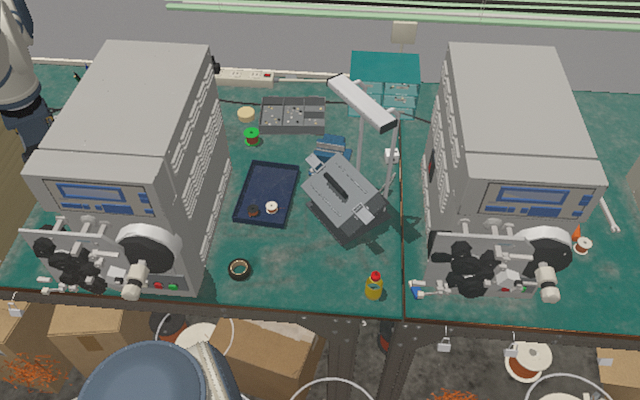

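View pics/top0.png

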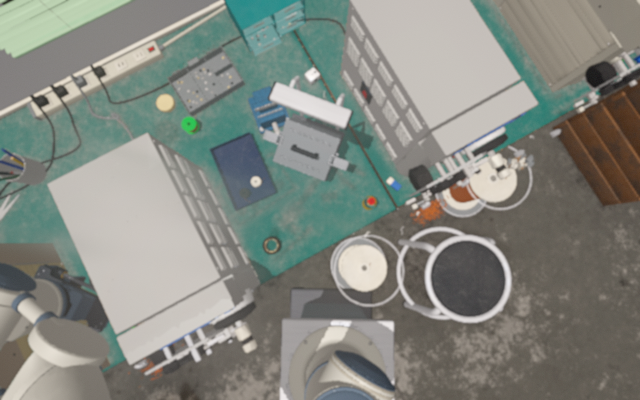

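View pics/wrist0.png

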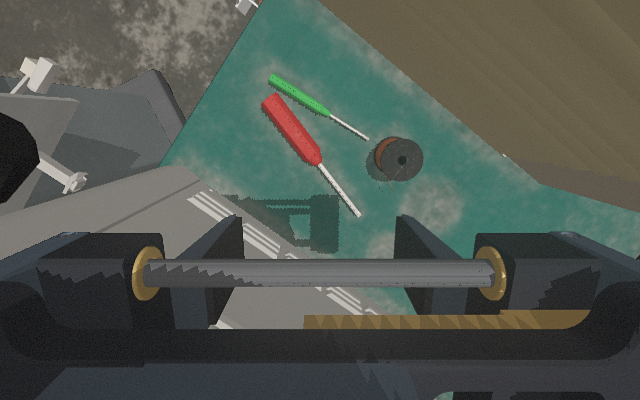

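```bash
python3 - <<'E'
import cv2
a=cv2.imread("pics/scene0.png")[70:310,220:430]; cv2.imwrite("pics/scene0z.png",cv2.resize(a,None,fx=2.5,fy=2.5,interpolation=cv2.INTER_CUBIC))
a=cv2.imread("pics/top0.png")[70:270,150:420]; cv2.imwrite("pics/top0z.png",cv2.resize(a,None,fx=2.9,fy=2.9,interpolation=cv2.INTER_CUBIC))
a=cv2.imread("pics/top0.png")[80:210,240:390]; cv2.imwrite("pics/top0z2.png",cv2.resize(a,None,fx=4.6,fy=4.6,interpolation=cv2.INTER_CUBIC))
E
```

```text
(no output)
```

View pics/scene0z.png

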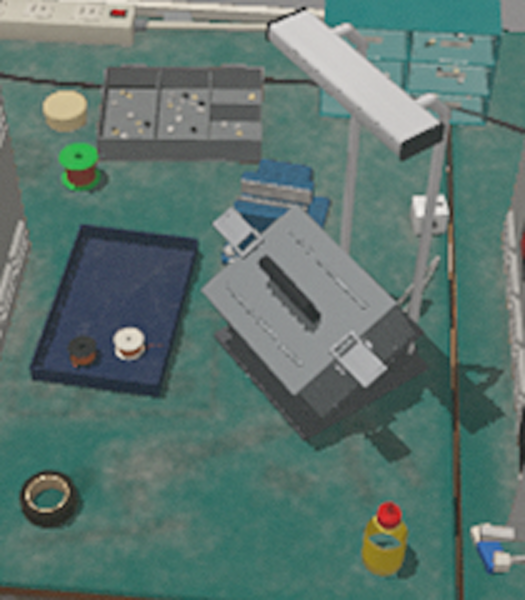

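View pics/top0z.png

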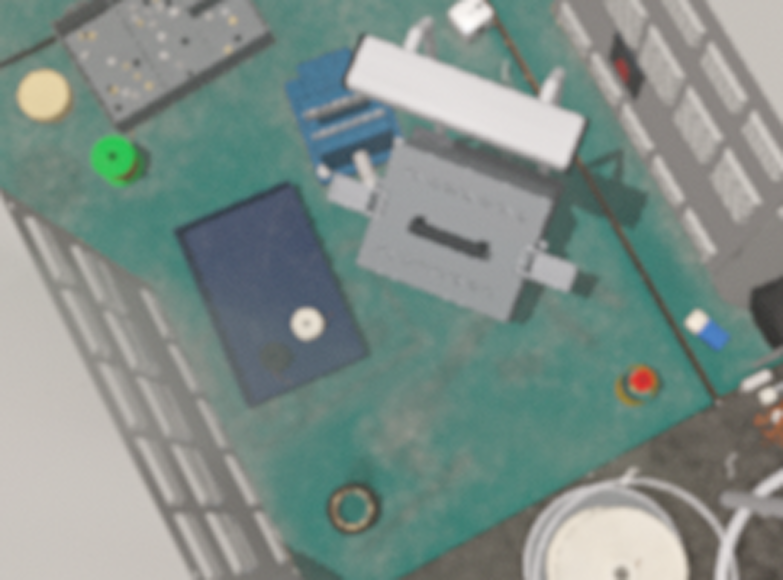

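View pics/top0z2.png

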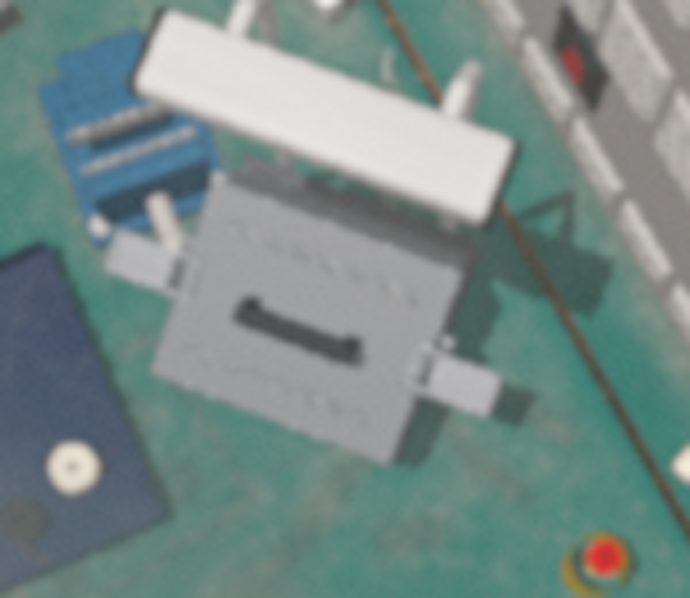

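```bash
cat > h.py <<'E'
import numpy as np, cv2
from rig import arm
def cal(n):
    c=arm.get_calibration(n); return np.array(c["intrinsics"]),np.array(c["cam_to_world"])
def ray(c,uv):
    K,T=c; d=T[:3,:3]@np.linalg.solve(K,[uv[0],uv[1],1.]); return T[:3,3],d/np.linalg.norm(d)
def onplane(c,uv,z):
    o,d=ray(c,uv); return o+d*(z-o[2])/d[2]
def tri(obs):
    A=np.zeros((3,3));b=np.zeros(3);R=[ray(*x) for x in obs]
    for o,d in R:
        P=np.eye(3)-np.outer(d,d);A+=P;b+=P@o
    p=np.linalg.solve(A,b); return p,[np.linalg.norm((np.eye(3)-np.outer(d,d))@(p-o)) for o,d in R]
def proj(c,p):
    K,T=c; q=K@(T[:3,:3].T@(np.asarray(p)-T[:3,3])); return q[:2]/q[2]
U=np.array([.9,0,.435]);U/=np.linalg.norm(U);N=np.array([-U[2],0,U[0]]);Y=np.array([0,1.,0])
E
python3 - <<'E'
from h import *
S=cal("scene");T=cal("top")
s=lambda x,y:(220+(x+.5)/2.5-.5,70+(y+.5)/2.5-.5); t=lambda x,y:(240+(x+.5)/4.6-.5,80+(y+.5)/4.6-.5)
t1=lambda x,y:(150+x/2.9,70+y/2.9)
pts=dict(FL=(s(204,290),t(153,372)),FR=(s(295,393),t(393,464)),BL=(s(293,207),t(220,177)),BR=(s(393,312),t(474,268)),H=(s(290,290),t(300,330)),
bar1=(s(302,12),t(168,10)),bar2=(s(443,130),t(515,143)),bar3=(s(400,155),t(483,221)),bar4=(s(268,42),t(135,88)),
trFL=(s(33,376),t1(250,405)),trFR=(s(163,393),t1(369,352)),trBR=(s(199,240),t1(293,183)),trBL=(s(82,229),t1(177,232)),
W1=((108,43),(50,182)),W2=((210,45),(150,135)),W3=((165,157),(218,315)),R1=((448,45),(348,0)),bottle=(s(389,510),t1(643,380)))
for k,(a,b) in pts.items():
    p,e=tri([(S,a),(T,b)]); print(k,(p*1000).round(),(np.array(e)*1000).round(1))
for k,a,z in [("tape",t1(354,508),.019),("eras",t1(707,329),.013),("edge1",t1(400,578),0),("edge2",t1(716,402),0),("bottle",t1(643,380),.094)]:
    print(k,(onplane(T,a,z)*1000).round())
print("tape_s",(onplane(S,s(49,498),.019)*1000).round(),"eras_s",(onplane(S,s(490,550),.013)*1000).round())
E
```

```text
FL [593. 190.  81.] [1. 1.]
FR [537.  44.  89.] [1.1 1.1]
BL [698. 152. 132.] [3.6 3.6]
BR [645.   3. 127.] [6.7 6.7]
H [610. 100. 124.] [0.5 0.5]
bar1 [712. 160. 351.] [2.7 2.7]
bar2 [652.  -8. 346.] [0.3 0.3]
bar3 [615.   7. 340.] [1.3 1.3]
bar4 [681. 176. 331.] [1. 1.]
trFL [459. 303.   4.] [0.3 0.3]
trFR [515. 183.   5.] [0.2 0.2]
trBR [685. 264.  27.] [0.1 0.1]
trBL [634. 383.  17.] [0.5 0.5]
W1 [476. 608. 385.] [1.5 1.5]
W2 [575. 401. 406.] [1.1 1.1]
W3 [251. 216. 457.] [24.3 24.3]
R1 [887.   4. 386.] [0.3 0.3]
bottle [483. -86.  84.] [0.6 0.6]
tape [357. 192.  19.]
eras [ 544. -161.   13.]
edge1 [289. 145.   0.]
edge2 [ 471. -172.    0.]
bottle [482. -85.  94.]
tape_s [354. 190.  19.] eras_s [ 539. -163.   13.]
```

```bash
cat >> h.py <<'E'
def Rz(a): return np.array([[np.cos(a),-np.sin(a),0],[np.sin(a),np.cos(a),0],[0,0,1]])
def st2w(P,p): return np.array([P[0],P[1],0])+Rz(P[2])@np.asarray(p)
E
python3 - <<'E'
from h import *
from scipy.optimize import least_squares
S=cal("scene");T=cal("top")
s=lambda x,y:(220+(x+.5)/2.5-.5,70+(y+.5)/2.5-.5); t=lambda x,y:(240+(x+.5)/4.6-.5,80+(y+.5)/4.6-.5)
c=lambda u,v:np.array([0,0,.044])+.077*N+u*.063*U+np.array([0,v*.078,0])
b=lambda u,v:np.array([.013+u*.021,v*.092,.357])
obs=[(c(-1,1),s(204,290),t(153,372)),(c(-1,-1),s(295,393),t(393,464)),(c(1,1),s(293,207),t(220,177)),(c(1,-1),s(393,312),t(474,268)),
(b(1,1),s(302,12),t(168,10)),(b(1,-1),s(443,130),t(515,143)),(b(-1,-1),s(400,155),t(483,221)),(b(-1,1),s(268,42),t(135,88))]
f=lambda P:np.concatenate([np.r_[proj(S,st2w(P,p))-a,proj(T,st2w(P,p))-q] for p,a,q in obs])
r=least_squares(f,[.62,.1,-.35],loss='soft_l1'); print(r.x,np.degrees(r.x[2]));print(f(r.x).reshape(-1,4).round(1))
P=r.x
for u,v in[(-1,1),(-1,-1),(1,1),(1,-1)]:print("base",st2w(P,[u*.0775,v*.079,0]).round(3), [float(np.dot(st2w(P,[u*.0775,v*.079,0])[:2],k)) for k in((.857,.514),(.514,-.857))])
for n,a in[("wl",(105,362)),("wr",(218,315)),("wb",(150,135))]:print(n,onplane(T,a,.41).round(3))
for n,a in[("Lface bottom back",(148,152)),("lf",(258,278)),("Rface",(405,160)),("R2",(345,60))]:print(n,onplane(T,a,.0).round(3))
# tabs, at approx normal height
w=lambda z:z
for nm,a in[("Ltab top px out",t(107,252)),("in",t(172,275)),("Rtab out",t(497,398)),("in",t(428,370))]:
  o,d=ray(T,a); Nw=Rz(P[2])@N; q=st2w(P,[0,0,.044]); k=(q+.082*Nw-o)@Nw/(d@Nw); p=Rz(-P[2])@(o+k*d-q); print(nm,(1000*np.array([p@U,p[1],p@N])).round(1))
E
```

```text
[ 0.64634028  0.08465088 -0.36735182] -21.047708606002043
[[-1.3 -0.4 -0.   0.6]
 [-0.3  1.6 -0.4  1.4]
 [ 2.  -1.9 -0.4  0.6]
 [ 2.2 -3.2 -1.8  2.1]
 [ 1.8 -2.2 -0.5 -0. ]
 [ 1.3 -1.2  2.6  1.8]
 [ 1.4 -2.9  2.4  2.4]
 [-0.9 -7.4 -0.9  0.2]]
base [0.602 0.186 0.   ] [0.6119565268612638, 0.15003977854210768]
base [0.546 0.039 0.   ] [0.48753243962141757, 0.2472448210786507]
base [0.747 0.131 0.   ] [0.7073159040331889, 0.272101383112843]
base [ 0.69  -0.017  0.   ] [0.5828918167933426, 0.3693064256493859]
wl [0.137 0.452 0.41 ]
wr [0.226 0.246 0.41 ]
wb [0.573 0.4   0.41 ]
Lface bottom back [0.628 0.577 0.   ]
lf [0.262 0.231 0.   ]
Rface [ 0.618 -0.197  0.   ]
R2 [ 0.932 -0.014  0.   ]
Ltab top px out [ -1.  126.7  82. ]
in [ 0.6 85.3 82. ]
Rtab out [   4.3 -121.    82. ]
in [  4.6 -77.1  82. ]
```

```bash
cat >> h.py <<'E'
P0=np.array([.64634,.08465,-.36735])
def cr2w(P,u,y,n):  # crate coords (m) from underside centre
    return st2w(P,np.array([0,y,.044])+u*U+n*N)
def Rcr(P,sg=1):
    R=Rz(P[2]); return np.column_stack([R@(sg*Y),R@(sg*U),-(R@N)])
E
python3 - <<'E'
from h import *
p=arm.current_ee_pos();R=arm.current_tool_rot()
for z in(.5,.6,.65,.7):print(z,arm.solve_ik([p[0],p[1],z],R))
for sg in(1,-1):
  for n in (.08,.1,.2,.24): 
    for y in(.112,0,-.112):
      q=arm.solve_ik(cr2w(P0,0,y,n),Rcr(P0,sg)); print(sg,n,y,None if q is None else np.round(q,1))
n=np.array([.857,.514]);t=np.array([.514,-.857]);c=.41*n+.165*t
print(c)
for sg in(1,-1):
   x=np.r_[n,0]*sg; y=np.array([.514,-.857,0])*sg
   for RR in (np.column_stack([y,x,[0,0,-1]]),): print(np.linalg.det(RR),[None if (q:=arm.solve_ik([c[0],c[1],zz],RR)) is None else np.round(q,1) for zz in (.02,.1)])
E
```

```text
0.5 [ 6.17357845e+01  2.18749421e+01  4.50444833e+01  2.36180638e-03
  1.13133875e+02 -5.46858244e+00]
0.6 [ 6.17357845e+01  2.48772564e+01  2.54523656e+01  2.82380937e-03
  1.29723678e+02 -5.46770569e+00]
0.65 None
0.7 None
1 0.08 0.112 [ 20.7  33.3  92.8 -28.4  37.5  62. ]
1 0.08 0 [ 11.   28.7 103.7 -29.1  28.4  55.5]
1 0.08 -0.112 [ -1.6  25.3 112.  -25.2  19.9  41.5]
1 0.1 0.112 [ 21.3  31.5  92.8 -27.5  39.4  61.3]
1 0.1 0 [ 11.6  26.6 103.7 -27.6  30.5  54.2]
1 0.1 -0.112 [ -1.2  22.9 112.  -23.   22.3  39.4]
1 0.2 0.112 [ 24.4  22.9  91.2 -24.   49.7  58.6]
1 0.2 0 [ 14.5  16.5 102.  -22.2  42.2  49.6]
1 0.2 -0.112 [  1.   11.2 110.1 -16.3  35.7  33.4]
1 0.24 0.112 [ 25.8  19.8  89.9 -23.   54.3  57.8]
1 0.24 0 [ 15.9  12.8 100.6 -20.8  47.4  48.5]
1 0.24 -0.112 [  2.1   6.9 108.6 -14.9  41.6  32.3]
-1 0.08 0.112 [  20.7   33.3   92.8  -28.4   37.5 -118. ]
-1 0.08 0 [  11.    28.7  103.7  -29.1   28.4 -124.5]
-1 0.08 -0.112 [  -1.6   25.3  112.   -25.2   19.9 -138.5]
-1 0.1 0.112 [  21.3   31.5   92.8  -27.5   39.4 -118.7]
-1 0.1 0 [  11.6   26.6  103.7  -27.6   30.5 -125.8]
-1 0.1 -0.112 [  -1.2   22.9  112.   -23.    22.3 -140.6]
-1 0.2 0.112 [  24.4   22.9   91.2  -24.    49.7 -121.4]
-1 0.2 0 [  14.5   16.5  102.   -22.2   42.2 -130.4]
-1 0.2 -0.112 [   1.    11.2  110.1  -16.3   35.7 -146.6]
-1 0.24 0.112 [  25.8   19.8   89.9  -23.    54.3 -122.2]
-1 0.24 0 [  15.9   12.8  100.6  -20.8   47.4 -131.5]
-1 0.24 -0.112 [   2.1    6.9  108.6  -14.9   41.6 -147.7]
[0.43618  0.069335]Traceback (most recent call last):
  File "<stdin>", line 12, in <module>
  File "scipy/spatial/transform/_rotation.pyx", line 1143, in scipy.spatial.transform._rotation.Rotation.from_matrix
ValueError: Non-positive determinant (left-handed or null coordinate frame) in rotation matrix 0: [[ 0.514  0.857  0.   ]
 [-0.857  0.514  0.   ]
 [ 0.     0.    -1.   ]].
```

```bash
python3 - <<'E'
from h import *
p=arm.current_ee_pos()
arm.move_l([p[0],p[1],.57],feed=.3); print(arm.current_t(),arm.current_joint_positions())
q=np.array(arm.current_joint_positions()); q[0]=16; q[5]=48
arm.move_joints(q); print(arm.current_t(),arm.current_force())
arm.grip(0.0)
arm.move_to(cr2w(P0,0,0,.26),Rcr(P0,1)); print(arm.current_t())
c=arm.get_calibration("wrist"); im=arm.snapshot("wrist"); np.savez("w1.npz",K=c["intrinsics"],T=c["cam_to_world"]); cv2.imwrite("pics/w1.png",im[:,:,::-1])
print(arm.current_t(),arm.current_force(),c["cam_to_world"])
E
```

```text
1.525 [ 6.17349126e+01  2.34824154e+01  3.24331709e+01 -9.04295401e-04
  1.24169087e+02 -5.47025641e+00]
3.2917 [-0.11833207  0.78301787  0.40828394]
5.95
6.0 [ 1.06758353 -0.43971626  0.19126634] [[ 0.84000192 -0.4519196   0.30027563  0.49931161]
 [-0.32410557 -0.86175754 -0.39029415  0.21941017]
 [ 0.43514637  0.23052683 -0.87034764  0.43374065]
 [ 0.          0.          0.          1.        ]]
```

View pics/w1.png

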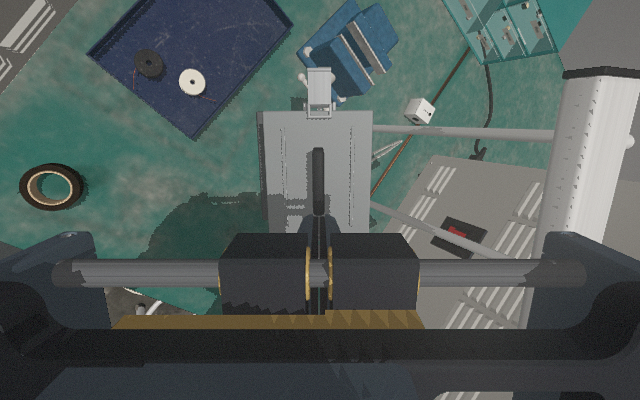

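```bash
python3 - <<'E'
import cv2
a=cv2.imread("pics/w1.png")[55:235,245:385]; cv2.imwrite("pics/w1z.png",cv2.resize(a,None,fx=3.3,fy=3.3,interpolation=cv2.INTER_CUBIC))
E
```

```text
(no output)
```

View pics/w1z.png

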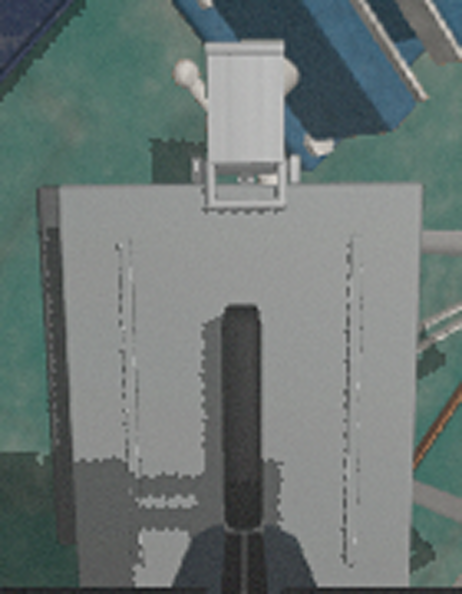

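```bash
cat >> h.py <<'E'
def oncr(P,c,uv,n):
    o,d=ray(c,uv); Nw=Rz(P[2])@N; q=st2w(P,[0,0,.044]); k=(q+n*Nw-o)@Nw/(d@Nw); p=Rz(-P[2])@(o+k*d-q); return (1000*np.array([p@U,p[1],p@N])).round(1)
E
python3 - <<'E'
from h import *
z=np.load("w1.npz");c=(z["K"],z["T"])
g=lambda x,y:(245+(x+.5)/3.3-.5,55+(y+.5)/3.3-.5)
for nm,a,n in [("FL",(60,186),.077),("BL",(421,185),.077),("frontlow",(78,560),.077),("backlow",(412,560),.077),("handle end",(222,307),.110),("handle end",(260,307),.110),("h2",(224,525),.110),("h2",(263,525),.110)]: print(nm,oncr(P0,c,g(*a),n))
for n in(.077,.082,.087,.092): print(n,[oncr(P0,c,g(*a),n) for a in((205,44),(284,44),(207,163),(283,163))])
E
```

```text
FL [-60.3  80.6  77. ]
BL [62.8 80.8 77. ]
frontlow [-60.  -54.4  77. ]
backlow [ 65.4 -54.5  77. ]
handle end [ -4.6  42.8 110. ]
handle end [  7.5  42.8 110. ]
h2 [ -4.4 -30.1 110. ]
h2 [  8.8 -30.1 110. ]
0.077 [array([-10.3, 125.5,  77. ]), array([ 15.7, 125.5,  77. ]), array([-10.1,  88. ,  77. ]), array([15.7, 88. , 77. ])]
0.082 [array([-10.2, 124.7,  82. ]), array([ 15.5, 124.7,  82. ]), array([-9.9, 87.8, 82. ]), array([15.5, 87.8, 82. ])]
0.087 [array([-10., 124.,  87.]), array([ 15.3, 124. ,  87. ]), array([-9.7, 87.6, 87. ]), array([15.3, 87.6, 87. ])]
0.092 [array([ -9.8, 123.3,  92. ]), array([ 15.1, 123.2,  92. ]), array([-9.5, 87.4, 92. ]), array([15.1, 87.4, 92. ])]
```

```bash
cat >> h.py <<'E'
P1=P0+np.r_[(Rz(P0[2])@np.array([.002,.0028,0]))[:2],0]
E
python3 - <<'E'
from h import *
R=Rcr(P1); u=.001
print(P1)
arm.move_to(cr2w(P1,u,.110,.115),R); f0=np.array(arm.current_force()); print(arm.current_t(),f0)
arm.move_l(cr2w(P1,u,.110,.092),feed=.1); print(np.array(arm.current_force())-f0)
for n,y in[(.082,.111),(.075,.114),(.068,.118),(.061,.122),(.057,.124)]:
    arm.move_l(cr2w(P1,u,y,n),feed=.06); print(n,(R.T@(np.array(arm.current_force())-f0)).round(1),arm.current_t())
arm.move_l(cr2w(P1,u,.126,.12),feed=.2)
print(arm.current_t())
c=arm.get_calibration("wrist"); im=arm.snapshot("wrist"); cv2.imwrite("pics/w2.png",im[:,:,::-1])
E
```

```text
[ 0.64921217  0.0865449  -0.36735   ]
6.7667 [-0.65359073 -1.49653962  0.85865922]
[ 1.54822157  1.8891131  -1.85449188]
0.082 [ 2.   1.9 -2.2] 7.4667
0.075 [ 18.2  -5.7 -19. ] 7.7417
0.068 [24.8 -6.8 -9. ] 8.025
0.061 [17.1 -3.8 -0.7] 8.3083
0.057 [11.7 -1.2  1.7] 8.5583
9.025
```

View pics/w2.png

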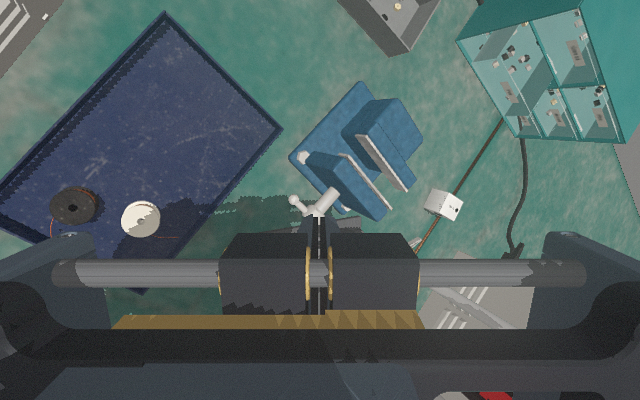

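```bash
python3 - <<'E'
from h import *
R=Rcr(P1)
arm.move_to(cr2w(P1,0,0,.26),R)
for n in("scene","top","wrist"):
  im=arm.snapshot(n)[:,:,::-1]
  cv2.imwrite(f"pics/{n}3.png",im)
  if n=="scene": cv2.imwrite("pics/scene3z.png",cv2.resize(im[70:310,220:430],None,fx=2.5,fy=2.5))
  if n=="wrist": cv2.imwrite("pics/wrist3z.png",cv2.resize(im[50:235,245:385],None,fx=3.2,fy=3.2))
print(arm.current_t(),arm.current_force())
E
```

```text
10.0 [0.18965115 0.62435621 0.51281808]
```

View pics/scene3z.png

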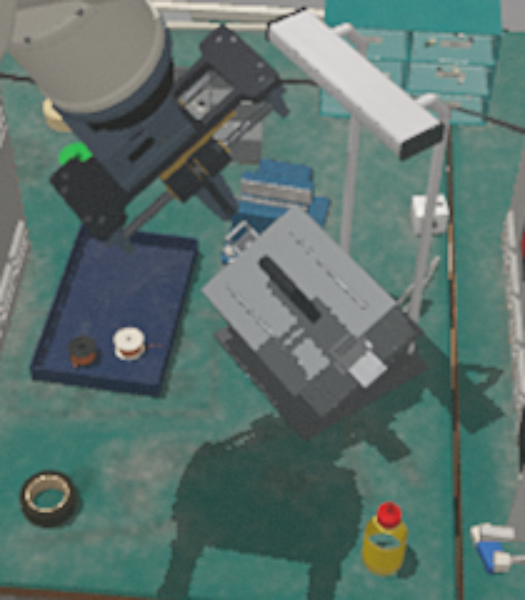

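View pics/wrist3z.png

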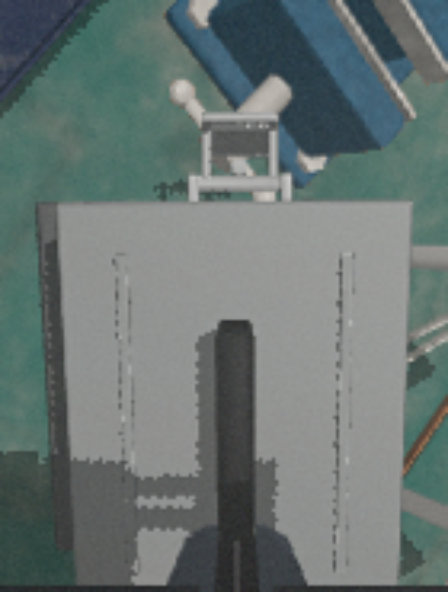

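```bash
python3 - <<'E'
from h import *
R=Rcr(P1); u=.003
arm.move_to(cr2w(P1,u,-.110,.125),R); f0=np.array(arm.current_force()); print(arm.current_t(),f0)
arm.move_l(cr2w(P1,u,-.110,.084),feed=.1); print(np.array(arm.current_force())-f0)
for n,y in[(.078,.112),(.072,.117),(.066,.121),(.060,.125),(.057,.127)]:
    arm.move_l(cr2w(P1,u,-y,n),feed=.06); print(n,(R.T@(np.array(arm.current_force())-f0)).round(1),arm.current_t())
arm.move_l(cr2w(P1,u,-.129,.125),feed=.2)
arm.grip(.06)
arm.move_to(cr2w(P1,.002,-.06,.20),R)
for n in("scene","top","wrist"):
  im=arm.snapshot(n)[:,:,::-1]
  cv2.imwrite(f"pics/{n}4.png",im)
  if n=="wrist": c=arm.get_calibration("wrist");np.savez("w4.npz",K=c["intrinsics"],T=c["cam_to_world"])
  if n=="scene": cv2.imwrite("pics/scene4z.png",cv2.resize(im[70:310,220:430],None,fx=2.5,fy=2.5))
print(arm.current_t(),arm.current_force())
E
```

```text
10.7333 [-0.53549785  0.40906809  0.86288399]
[ 4.39777074e-01 -2.90638032e-04 -8.57433928e-01]
0.078 [-10.4   2.  -17.3] 11.55
0.072 [-19.7   5.9 -13.4] 11.8333
0.066 [-14.5   3.7  -1.5] 12.1
0.06 [-0.4  0.1  0.8] 12.3667
0.057 [-0.2  0.3  1.4] 12.6167
14.75 [-0.41453888 -0.81151628  0.01382819]
```

View pics/scene4z.png

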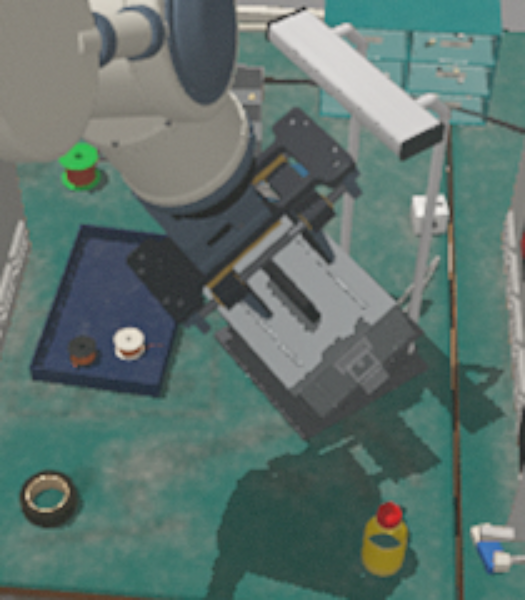

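View pics/wrist4.png

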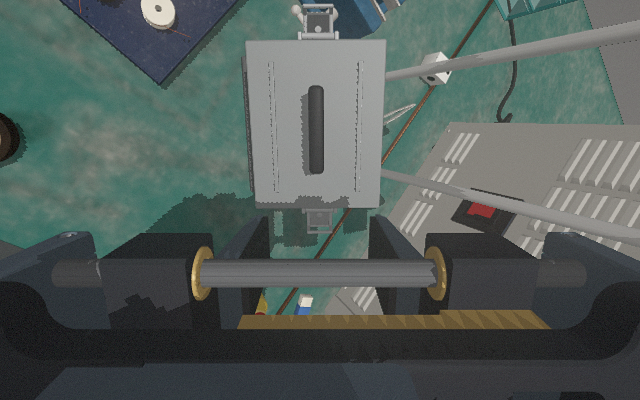

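View pics/top4.png

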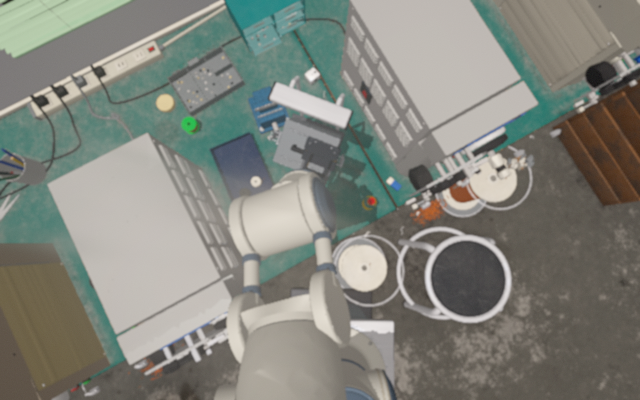

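```bash
python3 - <<'E'
from h import *
z=np.load("w4.npz");c=(z["K"],z["T"])
for nm,a,n in [("FL",(247,42),.077),("BL",(385.5,40.5),.077),("FR",(258,208),.077),("BR",(379.5,208),.077),("h1a",(309,86),.110),("h1b",(324,86),.110),("h2a",(310,174),.110),("h2b",(324,174),.110)]: print(nm,oncr(P1,c,a,n))
import cv2
a=cv2.imread("pics/wrist4.png")[25:235,235:400]; cv2.imwrite("pics/w4z.png",cv2.resize(a,None,fx=2.8,fy=2.8,interpolation=cv2.INTER_CUBIC))
E
```

```text
FL [-60.8  75.9  77. ]
BL [61. 77. 77.]
FR [-59.1 -76.8  77. ]
BR [ 63.7 -76.7  77. ]
h1a [ -5.5  36.2 110. ]
h1b [  6.7  36.2 110. ]
h2a [ -5.2 -35.9 110. ]
h2b [  7.  -35.9 110. ]
```

View pics/w4z.png

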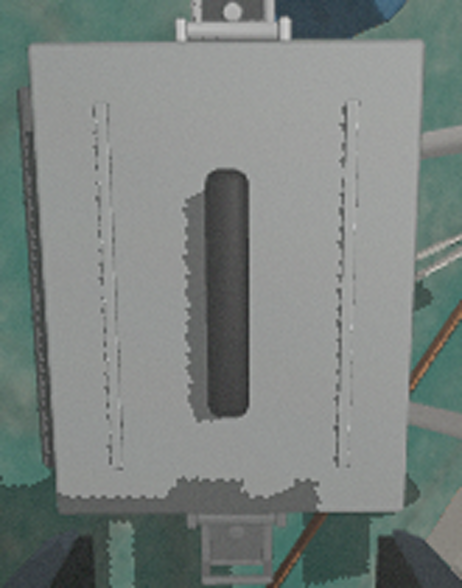

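```bash
python3 - <<'E'
from h import *
R=Rcr(P1); u=.0008
arm.move_to(cr2w(P1,u,0,.125),R)
arm.move_l(cr2w(P1,u,0,.092),feed=.1); f0=np.array(arm.current_force()); print(arm.current_t(),f0)
n=.092; tz=0
while n>.062:
    n-=.002; arm.move_l(cr2w(P1,u,0,n),feed=.06); f=R.T@(np.array(arm.current_force())-f0); print(round(n,4),f.round(1))
    if f[2]<-3.5: break
print(arm.current_t(),arm.current_ee_pos(),cr2w(P1,u,0,n))
E
```

```text
15.7 [-0.39083228  0.07358501 -0.35313166]
0.09 [ 0.4  1.  -0.8]
0.088 [ 0.  -0.1 -0.7]
0.086 [ 0.5  0.1 -0.8]
0.084 [ 0.1  0.1 -0.2]
0.082 [-0.8  0.7 -0. ]
0.08 [ 0.1  0.9 -0.4]
0.078 [-0.3  0.3 -0.1]
0.076 [ -1.7  -1.5 -19.7]
17.7 [0.61886353 0.09829038 0.11348268] [0.61901811 0.09816411 0.11277466]
```

```bash
python3 - <<'E'
from h import *
R=Rcr(P1); u=.0008
arm.move_l(cr2w(P1,u,0,.0835),feed=.08); f0=np.array(arm.current_force())
arm.grip(.0); print(arm.current_width(),arm.current_t(),(R.T@(np.array(arm.current_force())-f0)).round(1))
arm.move_l(cr2w(P1,u,0,.100),feed=.06); print((R.T@(np.array(arm.current_force())-f0)).round(1))
arm.move_l(cr2w(P1,u,0,.19),feed=.12); print((np.array(arm.current_force())-f0).round(1),arm.current_width(),arm.current_t())
for n in("scene","wrist"):
  im=arm.snapshot(n)[:,:,::-1]
  cv2.imwrite(f"pics/{n}5.png",im)
n=np.array([.857,.514]);t=np.array([.514,-.857])
Rd=np.column_stack([[-.514,.857,0],[.857,.514,0],[0,0,-1]]); U_,_,V=np.linalg.svd(Rd); Rd=U_@V
for a,b in((.405,.165),(.41,.165),(.405,.15)):
  p=a*n+b*t; print(p,[None if (q:=arm.solve_ik([*p,z],Rd)) is None else np.round(q,1) for z in(.0202,.1,.2)])
E
```

```text
0.012763817629918527 18.7333 [ 0.2 -0.2  0.6]
[ 1.  -1.1  1.5]
[ 0.3  0.5 -1.1] 0.012847183359578756 20.0583
[0.431895 0.066765] [array([  0.9,  32.6, 114.3,  -0. ,  33.1, -30. ]), array([  0.9,  23.5, 110.4,  -0. ,  46.1, -30. ]), array([  0.9,  14.2, 103.3,  -0. ,  62.4, -30. ])]
[0.43618  0.069335] [array([  1.3,  32.8, 113.6,  -0. ,  33.6, -29.7]), array([  1.3,  23.7, 109.8,  -0. ,  46.5, -29.7]), array([  1.3,  14.6, 102.8,  -0. ,  62.6, -29.7])]
[0.424185 0.07962 ] [array([  2.7,  32.4, 115. ,  -0. ,  32.5, -28.3]), array([  2.7,  23.1, 111.1,  -0. ,  45.7, -28.3]), array([  2.7,  13.8, 104. ,  -0. ,  62.2, -28.3])]
```

View pics/scene5.png

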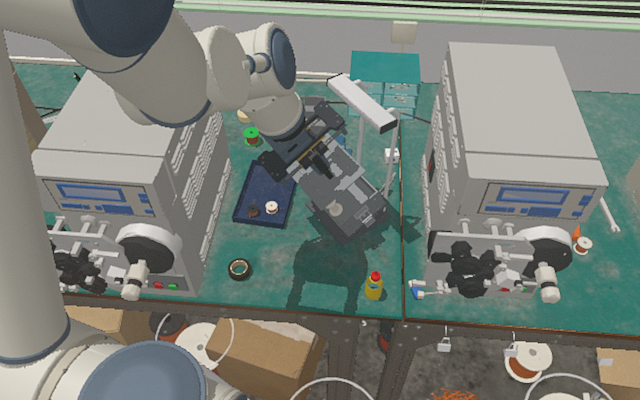

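View pics/wrist5.png

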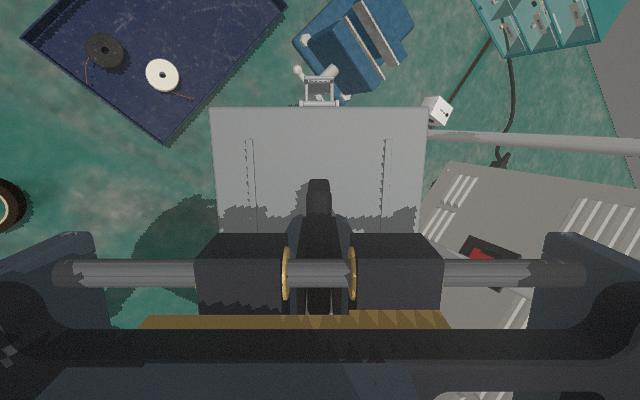

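```bash
python3 - <<'E'
from h import *
n=np.array([.857,.514]);t=np.array([.514,-.857])
Rd=np.column_stack([[-.514,.857,0],[.857,.514,0],[0,0,-1]]); U_,_,V=np.linalg.svd(Rd); Rd=U_@V
p=.403*n+.157*t
arm.move_to([*p,.17],Rd); print(arm.current_t(),arm.current_width())
arm.move_l([*p,.035],feed=.12); f0=np.array(arm.current_force()); print(f0)
z=.026; arm.move_l([*p,z],feed=.08); print(z,(np.array(arm.current_force())-f0).round(1))
while z>.0165:
    z-=.0015; arm.move_l([*p,z],feed=.05); f=np.array(arm.current_force())-f0; print(round(z,4),f.round(1))
    if f[2]>2.5: break
print(arm.current_t(),arm.current_width())
im=arm.snapshot("scene")[:,:,::-1]; cv2.imwrite("pics/scene6.png",im)
E
```

```text
21.4583 0.01297442905127349
[ 0.92722807  0.4825056  -1.30840853]
0.026 [-1.2 -0.7  0.3]
0.0245 [-0.8  0.   0.2]
0.023 [-1.4 -0.4  0.5]
0.0215 [-1.1 -0.7  0.9]
0.02 [-0.8 -0.2  3.1]
23.9917 0.012796740210357208
```

View pics/scene6.png

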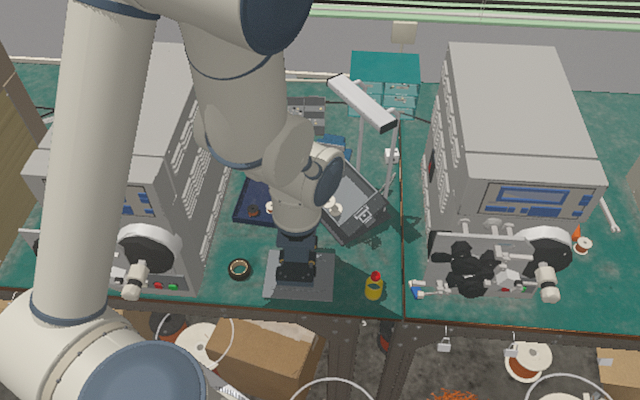

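```bash
python3 - <<'E'
from h import *
p=np.array(arm.current_ee_pos())
arm.grip(.045); print(arm.current_t(),arm.current_width())
arm.move_l([p[0],p[1],.10],feed=.2)
R=Rz(P1[2]); Rb=np.column_stack([-(R@U),R@Y,-(R@N)])
print(np.linalg.det(Rb)); 
for u,y,n in((-.02,0,.2),(-.035,.02,.02),(-.035,-.02,.02)):
    q=arm.solve_ik(cr2w(P1,u,y,n),Rb); print(q)
E
```

```text
24.7 0.04514270650677969
1.0
[ 16.05069604  16.49709343 103.84755426 -23.57051976  41.02728409
 -37.53186519]
[ 13.42110782  36.32043308 104.76560232 -40.69325728  22.19342331
 -19.75349344]
[  9.4787821   35.28270582 108.36672463 -43.644608    18.67859603
 -19.93695754]
```

```bash
python3 - <<'E'
from h import *
R=Rz(P1[2]); Rb=np.column_stack([-(R@U),R@Y,-(R@N)])
arm.move_to(cr2w(P1,-.005,0,.19),Rb); print(arm.current_t())
c=arm.get_calibration("wrist");np.savez("w7.npz",K=c["intrinsics"],T=c["cam_to_world"])
for n in("wrist","top","scene"):
  im=arm.snapshot(n)[:,:,::-1]; cv2.imwrite(f"pics/{n}7.png",im)
cv2.imwrite("pics/scene7z.png",cv2.resize(im[70:310,220:430],None,fx=2.5,fy=2.5))
E
```

```text
26.0
```

View pics/wrist7.png

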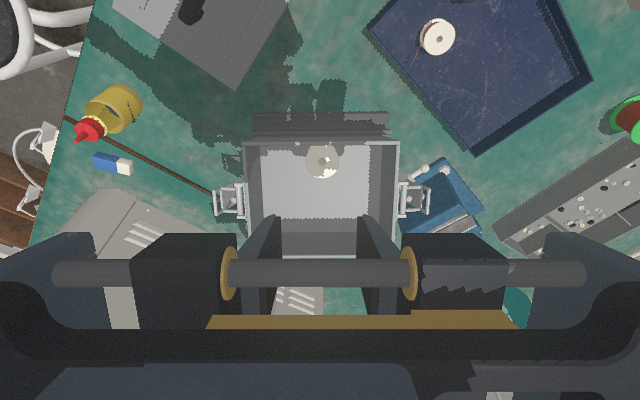

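View pics/scene7z.png

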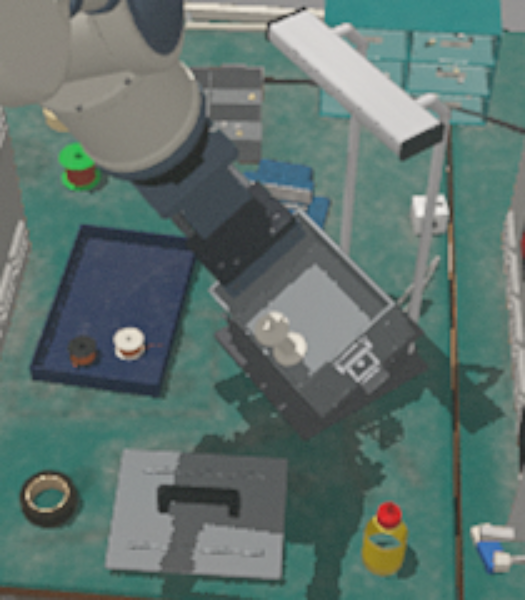

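```bash
python3 - <<'E'
from h import *
z=np.load("w7.npz");c=(z["K"],z["T"])
for a in((322,161),(305,161),(339,161),(322,143),(322,178)): print(a,oncr(P1,c,a,.059))
for a in((243,143),(400,141),(258,143)): print(a,oncr(P1,c,a,.072))
T=cal("top")
t1=lambda x,y:(150+x/2.9,70+y/2.9)
C=[onplane(T,t1(*a),.022) for a in((250,405),(369,352),(293,183),(177,232))]
C=np.array(C);print(C.round(3),C.mean(0)); print(np.linalg.norm(C-np.roll(C,-1,0),axis=1))
# wrist view tray corners
for a in((474,157),(592,79),(363,32)): print(onplane(c,a,.022).round(3))
a=cv2.imread("pics/wrist7.png")[100:235,230:420]; cv2.imwrite("pics/w7z.png",cv2.resize(a,None,fx=4,fy=4,interpolation=cv2.INTER_CUBIC))
E
```

```text
(322, 161) [-37.2   2.2  59. ]
(305, 161) [-37.3 -14.7  59. ]
(339, 161) [-37.2  19.2  59. ]
(322, 143) [-54.9   2.2  59. ]
(322, 178) [-20.1   2.3  59. ]
(243, 143) [-56.  -72.1  72. ]
(400, 141) [-57.6  75.1  72. ]
(258, 143) [-56. -58.  72.]
[[0.458 0.299 0.022]
 [0.513 0.181 0.022]
 [0.687 0.265 0.022]
 [0.633 0.382 0.022]] [0.57265318 0.2817648  0.022     ]
[0.12996745 0.19267266 0.12812534 0.1940681 ]
[0.692 0.271 0.022]
[0.637 0.387 0.022]
[0.512 0.182 0.022]
```

View pics/w7z.png

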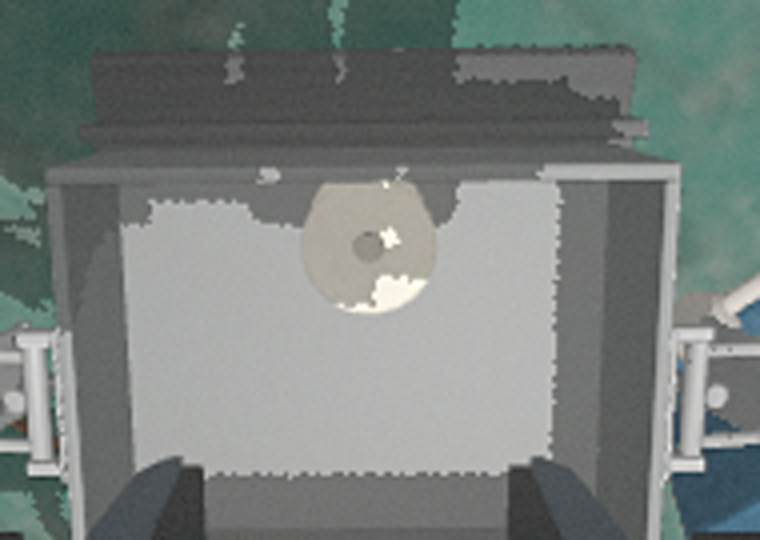

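```bash
python3 - <<'E'
from h import *
R=Rz(P1[2]); Rb=np.column_stack([-(R@U),R@Y,-(R@N)])
u,y=-.033,.002
arm.grip(.058)
arm.move_to(cr2w(P1,u,y,.10),Rb); f0=np.array(arm.current_force())
arm.move_l(cr2w(P1,u,y,.045),feed=.1); print((Rb.T@(np.array(arm.current_force())-f0)).round(1))
arm.move_l(cr2w(P1,u,y,.021),feed=.08); print((Rb.T@(np.array(arm.current_force())-f0)).round(1),arm.current_t())
arm.grip(.0); print(arm.current_width(),(Rb.T@(np.array(arm.current_force())-f0)).round(1))
arm.move_l(cr2w(P1,u+.001,y,.03),feed=.05); print((Rb.T@(np.array(arm.current_force())-f0)).round(1))
arm.move_l(cr2w(P1,u+.001,y,.16),feed=.13); print(arm.current_width(),arm.current_t())
for n in("wrist","scene"):
  im=arm.snapshot(n)[:,:,::-1]; cv2.imwrite(f"pics/{n}8.png",im)
cv2.imwrite("pics/scene8z.png",cv2.resize(im[70:310,220:430],None,fx=2.5,fy=2.5))
E
```

```text
[ 0.3  0.1 -0.2]
[ 0.6 -0.1  0.2] 28.1833
0.03392661388562976 [ 0.9  0.6 -7. ]
[1.3 0.3 0.1]
0.033237553900513445 30.1667
```

View pics/wrist8.png

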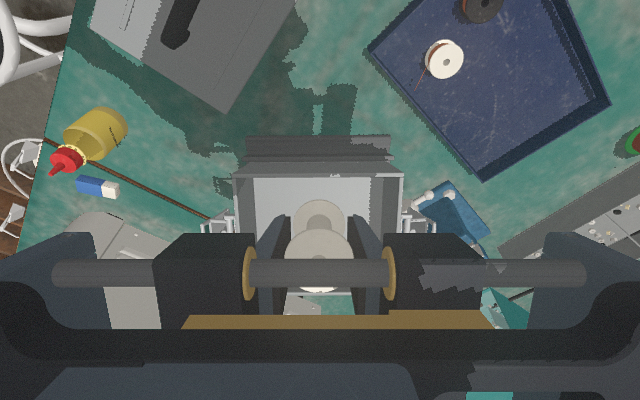

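View pics/scene8z.png

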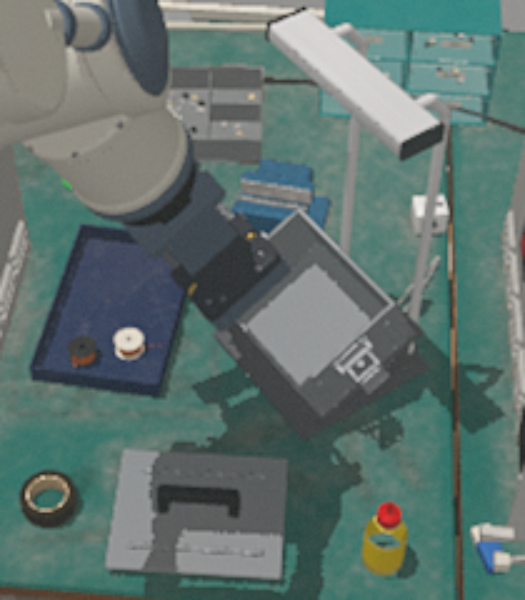

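```bash
python3 - <<'E'
from h import *
c=cal("wrist");p=np.array(arm.current_ee_pos());R=np.array(arm.current_tool_rot())
for z in(-.038,.017): print([proj(c,p+R@np.array([x,0,z])).round(0).tolist() for x in (.004,.021,-.013)])
ty=np.array([.902,.432,0]);ty/=np.linalg.norm(ty);tx=np.cross(ty,[0,0,1.])
b=np.array([.5735,.283,0])+.045*ty+.018*tx;print(tx,b)
for s in(1,-1):
  Rp=np.column_stack([np.cross(s*ty,[0,0,-1]),s*ty,[0,0,-1]])
  for z in(.15,.02): print(s,arm.solve_ik([b[0],b[1],z],Rp))
E
```

```text
[[318.0, 262.0], [318.0, 229.0], [318.0, 293.0]]
[[319.0, 224.0], [319.0, 199.0], [319.0, 248.0]]
[ 0.43195076 -0.90189719  0.        ] [0.62186049 0.28620363 0.        ]
1 [ 1.97189938e+01  3.64823667e+01  7.20193382e+01 -2.54444375e-14
  7.14982951e+01 -5.87243029e+00]
1 [ 1.97189938e+01  4.49417577e+01  7.76449181e+01 -2.54444375e-14
  5.74133242e+01 -5.87243029e+00]
-1 [ 1.97189938e+01  3.64823667e+01  7.20193382e+01 -2.54444375e-14
  7.14982951e+01  1.74127570e+02]
-1 [ 1.97189938e+01  4.49417577e+01  7.76449181e+01 -2.54444375e-14
  5.74133242e+01  1.74127570e+02]
```

```bash
python3 - <<'E'
from h import *
ty=np.array([.902,.432,0]);ty/=np.linalg.norm(ty);tx=np.cross(ty,[0,0,1.])
b=np.array([.5735,.283,0])+.045*ty+.018*tx
Rp=np.column_stack([np.cross(ty,[0,0,-1]),ty,[0,0,-1]])
p=np.array(arm.current_ee_pos()); arm.move_l(p+np.array([-.02,.01,.04]),feed=.15)
arm.move_to([b[0],b[1],.17],Rp); print(arm.current_t(),arm.current_width(),arm.current_force())
arm.move_l([b[0],b[1],.04],feed=.12)
f0=np.array(arm.current_force()); z=.026
arm.move_l([b[0],b[1],z],feed=.08);print((np.array(arm.current_force())-f0).round(1))
while z>.014:
    z-=.0015; arm.move_l([b[0],b[1],z],feed=.05); f=np.array(arm.current_force())-f0; print(round(z,4),f.round(1))
    if f[2]>2.: break
print(arm.current_t(),arm.current_width())
for n in("wrist","scene"):
  im=arm.snapshot(n)[:,:,::-1]; cv2.imwrite(f"pics/{n}9.png",im)
cv2.imwrite("pics/scene9z.png",cv2.resize(im[70:310,220:430],None,fx=2.5,fy=2.5))
E
```

```text
31.4667 0.03334024906036166 [ 0.32039761 -0.68523112  0.44897257]
[ 0.4 -0.1 -0.3]
0.0245 [ 0.2  1.1 -1.2]
0.023 [ 0.7  0.9 -0.4]
0.0215 [0.2 0.1 0.5]
0.02 [ 0.4 -0.  -0.3]
0.0185 [-4.6 -2.  12.4]
34.275 0.03344568261478227
```

View pics/wrist9.png

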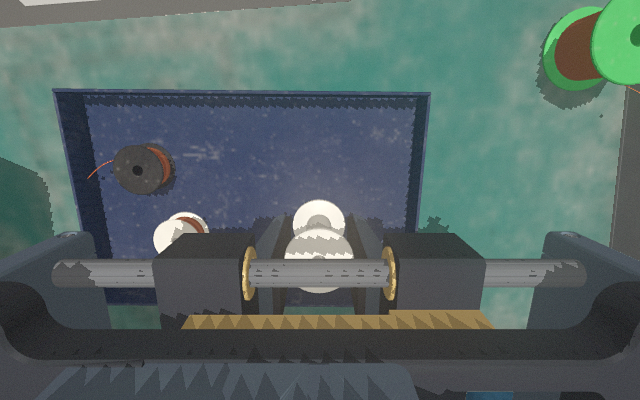

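View pics/scene9z.png

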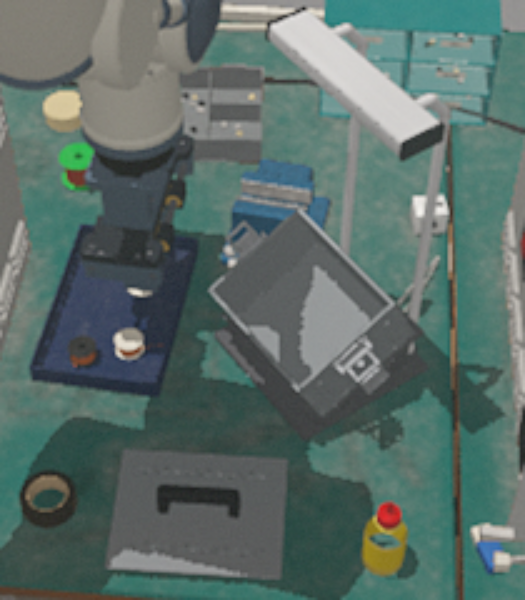

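```bash
python3 - <<'E'
from h import *
p=np.array(arm.current_ee_pos())
arm.move_l(p+[0,0,.0004],feed=.02)
arm.grip(.054)
arm.move_l([p[0],p[1],.22],feed=.15); print(arm.current_t(),arm.current_width())
for n in("wrist","scene","top"):
  im=arm.snapshot(n)[:,:,::-1]; cv2.imwrite(f"pics/{n}10.png",im)
  if n=="scene":cv2.imwrite("pics/scene10z.png",cv2.resize(im[70:310,220:430],None,fx=2.5,fy=2.5))
E
```

```text
36.625 0.05410235166796963
```

View pics/wrist10.png

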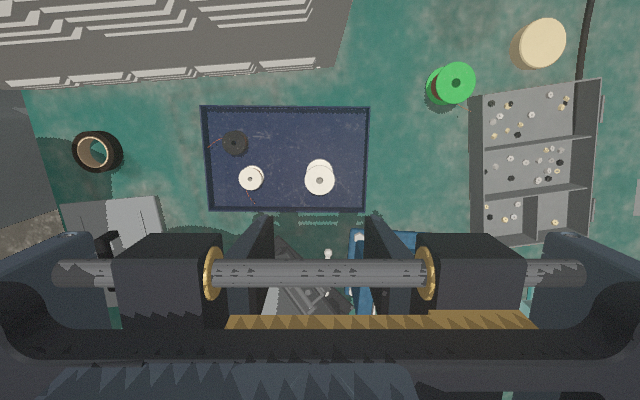

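View pics/scene10z.png

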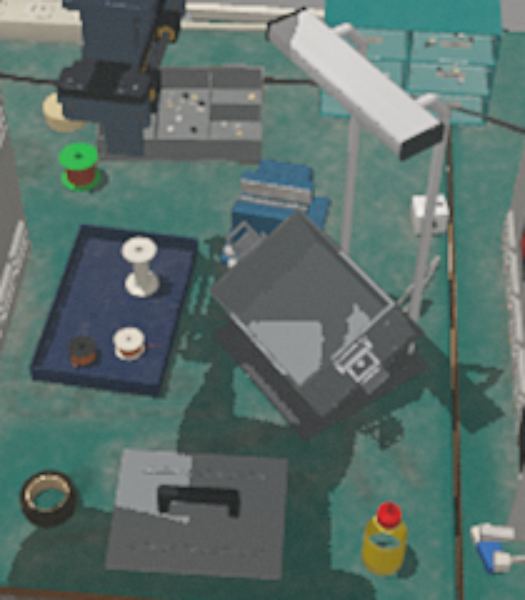

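```bash
python3 -c "
from rig import arm
print(arm.current_force(),arm.current_t()); print(arm.sign_off())"
```

```text
[ 0.42352074 -0.18114265  0.15704828] 36.775
the job is handed in; nothing more can be done
None
```

I finished the job and handed it in at 36.8 s of the 61 s allowed; the hand-in reports no verdict.

- **Clips:** I flipped the left clip, then the right. The pictures showed both fully open before I touched the lid. The clips pushed back with up to about 25 N on the fingertips, more than the 4 N given, but well under the 120 N wrist limit.
- **Lid:** I lifted it along the crate normal by its handle and set it flat, handle up, on the clear strip. I let go only after feeling contact with the bench. By my measurements its edge is about 14 mm from the front edge of the bench.
- **Bobbin:** I took it out along the crate normal and set it down on the floor of the tray's empty +y half. The finger opening read 33–34 mm while it was held. I felt contact at the expected height, with a press of about 12 N.

**Last checks:** the final pictures show the bobbin upright on the tray floor, the lid flat and the crate empty. The bottle, tape roll and eraser look unmoved by eye in the overview picture. The gripper was clear of everything, with about 0.5 N on the wrist.

**Disagreement:** heights triangulated from the scene and top cameras came out mostly 5–10 mm low, with the handle lower still. I relied on the given dimensions instead. Touching the lid top confirmed them, with contact between 76 and 78 mm up the crate normal against the nominal 77.

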